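# Slide a bare drive along the rail onto the dock's connector and latch it

## Robot

A 6-joint arm with a two-finger parallel gripper is mounted at the origin on a cart in front of the work surface, level with it; the furniture and walls round the work are solid. World frame = base frame: x ahead of the robot, y to its left, z up, the work surface at z = 0. Lengths are in mm, angles in rad, forces in N, time in s.
With the tool pointing down it reaches from about 300 to 750 mm from the base axis. Payload 8.5 kg.
Tool frame: the origin (TCP) lies at the very end of the fingers, on their centre line; the grasp point (between the pads) lies 19 mm behind it (manip.grasp_offset is the distance from the TCP to the grasp point, in mm); z points along the fingers, y is the line along which they close (so a half turn about z gives the same grasp; the last joint's range is limited). The gripper opens to 85 mm and grips with 20 to 120 N. Pads are 22 mm wide; open, the fingers measure 114 mm over their backs; the gripper's body (76 mm by 85 mm) begins 54 mm behind the grasp point. The pads swing forward as they close: fully open they stand 13 mm farther back than shut.
Start: joints at [1.019, 0.381, 1.297, -0, 1.464, -0.215], TCP at [181.748, 519.084, 231.322] pointing down, gripper open.
Joint ranges: [-3.11, 3.11], [-0.89, 2.33], [0.22, 2.48], [-1.42, 4.56], [0.17, 2.85], [-2.88, 2.88]. Speed limits (rad/s): [2.39, 2.39, 3.14, 3.14, 3.14, 3.14].

## Interface

Orientations are given as a unit quaternion [x, y, z, w].
In Python, from station import manip gives the robot as it stands.
- The arm moves only by the tool servo_tool, never from a script. Its argument "series" is a list of rows, each a list of 3 entries, a list of its own where there are three numbers: the shift along the tool's x, y, z normalised to -1 to 1, where 1 is 800 mm, then the turn, a rotation vector about the tool's x, y, z normalised to -1 to 1, where 1 is 45 degrees, then the closure in counts, from 0 (fully open) to 255 (shut). A call has exactly 5 rows; each row is the pose to reach, as a shift and turn from the pose commanded when the call began, along the tool's axes at that moment; what a row does not reach only later rows make up. A row lasts 1/12 s, in which the tool goes at most 41.7 mm and 7.16 degrees, less where a joint would pass 70% of its speed; a pose out of reach is approached as far as the arm can. A call with a number of a shift or a turn outside -1 to 1 is refused whole. A call with a gripper value outside its range is refused whole. The fingers move at their own pace and stop on an object; "squeeze" is the grip in N (left out, the last holds). Time passes only in rows, so rows that repeat a pose let the fingers close, or fill a call up. It gives the time, the measured TCP pose, the force, the opening and the grip force at its end, in the units of the state.
- manip.state(): the state, without advancing time (a new reading comes with each control period).
- manip.camera(name): name is "scene" or "top"; returns the picture (480x640x3 uint8, blue, green, red); there is no depth.
- manip.camera_params(name): a dict with "fx", "fy", "cx", "cy" (pixels), "pose" (4x4, takes a point from camera to world coordinates). Camera axes: x right, y up, looking along -z (the intrinsics and any distortion apply to the point x, -y, -z); pixel columns grow to the right and rows downward; lengths in mm; the calibration is good to about 2 mm. A picture is of the moment at which its call begins. camera_params takes no time and is no camera call.
- manip.close_job(): hands the job in; it is judged then, once.
The state is a dict: "t": time; "joints": joint angles; "joint_velocities": joint speeds; "joint_efforts": joint torques, N m; "tcp_pos": TCP position; "orientation": TCP orientation; "force": force on the tool from outside, world axes, zero at the start; "moment": the same for the moment, N m; "opening": finger opening in mm; "grip_force": force on a finger pad.
Only numpy, scipy, OpenCV 4.12 (cv2) and the standard library are available. Lean on these libraries where they do the work, as an engineer would, in place of code of your own. Each camera call takes 0.05 s, during which the arm holds its last target. There are 200 camera calls.

## Task

Seat the bare black solid-state drive in the grey drive dock for cloning, using only pushes of the fingertips: first push the drive sideways across the deck until its long side lies square against the metal rail, then slide it along the rail under the clear hood until it is fully home against the connector, and last fold the orange latch over the rail and down behind the drive until it stops. Be gentle: never squeeze, ram, lift or tip the drive; leave the things standing round about where they are, and finish with the hand clear.

Things in the scene. Friction and masses are not known exactly. Their poses are not given: they have to be found in the camera images.
- dock: Grey open drive dock, fixed; deck 232 x 148 mm, its surface 14 mm above the bench, open at the -y side and -x end. Origin: on the bench under the pocket's inner corner. +x: the way the drive slides in; +y: from deck to rail; z up. In mm: stop (connector face) at x = 0, rail face at y = 0; deck x -184 to 48, y -119 to 29. Black head behind the stop 46 deep, 19 above the deck.
- rail_end (a point): Near end of the metal rail's guiding face, at dock x = -174, y = 0 mm, 5 mm above the deck. The rail runs from here along dock +x to the stop, is 14 mm wide (y 0 to 14) and 10 mm high above the deck.
- pocket_mouth (a point): Middle of the pocket's mouth under the front edge of the clear hood: dock x = -28, y = -36 mm, 5.5 mm above the deck. The pocket is 28 mm deep to the stop, 72.5 mm wide between the rail and a short guide wall (12 mm wide, 13 mm high, x -30 to 0, slanted lead-in from x = -42). The hood's underside is 11 mm, its top 17 mm above the deck.
- ssd_center (a point): Centre of the loose black 2.5 inch drive, a flat box 100 mm (own y) x 70 mm (own x) x 7 mm, about 55 g, flat on the deck, underside 3.5 mm below this point. Starts with a gap to the rail of up to 45 mm, outside the pocket, long side within 0.25 rad of the rail's direction; either end may go in first. Fully home, this point is at x = -50, y = -35 mm in the dock frame.
- latch (a joint): Orange flip-over latch, rad; level hinge along dock x at x = -107, y = 20 mm, 13.5 mm above the deck, outside the rail. Arm 46 mm long, 11 mm wide, 4 mm thick. 0: stands straight up; negative: leans outward; grows as it folds over the rail towards -y; 1.57: stop, lies level over the rail, top 15.5 mm above the deck, its lip 1.5 mm behind the seated drive. Stays where left, 1 N at the tip turns it. Starts -0.4 to 0.
- latch_tip (a point): Point on the outer face (the upper face when closed) of the latch arm, 42 mm from the hinge axis, 4 mm short of the arm's end; place to push it.
- drive_case: Black external drive case, loose, 63 x 112 x 24 mm, on the bench outside the rail; origin at the centre of its underside. Leave it alone.
- screw_dish: Round steel dish of screws, loose, 85 mm across and 18 mm high, on the bench off the dock's open side; origin at the centre of its underside. Leave it alone.
- usb_stick: Black USB stick, loose, 52 x 18 x 8 mm, on the bench behind the dock's head; origin at the centre of its underside. Leave it alone.
- flux_tub: Small amber flux tub with black lid, loose, 47 mm across and 29 mm high, on the bench left of the dock; origin at the centre of its underside. Leave it alone.

How it is judged (in metres and radians):
On the way, in this order (a step that is already met when the one before it is completed fails the run):
1. the drive lies square along the rail, its long side within 3 mm of it, its front end still outside the hood (y of ssd_center in the frame of dock between -0.038 and -0.032 m and angle between the y axis of ssd_center and the x axis of dock, either way round below 0.06 rad and x of ssd_center in the frame of dock below -0.08 m), for 0.2 s.
2. the drive has been slid along the rail fully home, within 3.5 mm of the stop, the latch not yet closed (x of ssd_center in the frame of dock between -0.0535 and -0.0465 m and y of ssd_center in the frame of dock between -0.0385 and -0.032 m and angle between the y axis of ssd_center and the x axis of dock, either way round below 0.05 rad and value of joint latch below 1.2 rad), for 0.2 s.
At the end, for the whole second after the job is handed in: The drive lies flat and at rest in the pocket: within 3.5 mm of the stop, its long side within 3.5 mm of the rail and within 0.05 rad of its direction; the latch is folded down behind it to at least 1.42 rad of 1.57 (x of ssd_center in the frame of dock between -0.0535 and -0.0465 m and y of ssd_center in the frame of dock between -0.0385 and -0.032 m and angle between the y axis of ssd_center and the x axis of dock, either way round below 0.05 rad and value of joint latch above 1.42 rad and height (world z) of ssd_center below 0.021 m and linear speed of ssd below 0.01 m/s); the robot touches nothing.
It fails at once if the drive is lifted off the deck (its centre over 8 mm above where it lay) (height (world z) of ssd_center above 0.0255 m).
It fails at once if the drive is tipped over 0.2 rad (angle between ssd_center's own z axis and vertical above 0.2 rad).
It fails at once if the drive is squeezed or rammed with over 40 N (contact force between the fingers and ssd above 40 N).
It fails at once if a bystander (drive case, screw dish, USB stick, flux tub) is moved more than 20 mm (distance of any of drive_case, screw_dish, usb_stick, flux_tub from where it was at the start of the episode above 0.02 m).
It also fails if it takes over 58 s, if anything falls off the work surface, if the arm or the gripper's body presses on something with over 40 N, if the wrist force passes 120 N, or if a joint passes its speed limit or range.

## Working session

There is one attempt and no reset: what is moved stays moved. The work goes in short steps, Python scripts to look and compute and a tool call to move; the robot and the scene stay as the last step left them, time stands still between calls to the robot, and variables do not carry over. Pictures are saved under pics/ and viewed, at most 10 in all, crops included, and the job is handed in when it is done.

Besides the shell and the picture viewer there is one more tool, called after "Emit:" in YAML: its name, and indented under it one key for each argument. servo_tool: Moves the arm, as the interface text tells. Its arguments: {"type":"object","properties":{"series":{"type":"array","items":{"type":"array"}},"squeeze":{"type":"number"}},"required":["series"]}

```bash
mkdir -p pics
python3 - <<'E'
from station import manip
import cv2,numpy as np
for n in("top","scene"):
    cv2.imwrite(f"pics/{n}0.png",manip.camera(n)); p=manip.camera_params(n); print({k:(np.round(v,4).tolist()) for k,v in p.items()})
print(manip.state())
E
```

```text
{'fx': 456.5589, 'fy': 456.5589, 'cx': 317.4182, 'cy': 236.5073, 'pose': [[-0.0618, 0.9687, -0.2405, 398.6512], [-0.9981, -0.0598, 0.0158, -134.1833], [0.0009, 0.241, 0.9705, 896.5271], [0.0, 0.0, 0.0, 1.0]]}
{'fx': 475.9324, 'fy': 475.9324, 'cx': 313.9528, 'cy': 240.1111, 'pose': [[-0.438, 0.6759, -0.5928, 50.2764], [-0.8989, -0.3215, 0.2977, 110.7687], [0.0106, 0.6632, 0.7483, 734.9661], [0.0, 0.0, 0.0, 1.0]]}
{'t': 0.1, 'joints': array([ 1.01869593e+00,  3.81117992e-01,  1.29812504e+00, -3.21210989e-05,
        1.46363411e+00, -2.15329074e-01]), 'joint_velocities': array([-1.23412933e-03, -2.09140646e-03, -3.07166016e-03,  1.51193156e-03,
        6.52796484e-06,  1.20777140e-03]), 'joint_efforts': array([ 3.87915745e-03, -4.49216509e+01, -2.31657314e+01, -2.20331708e-04,
        3.66632696e-03, -3.63572212e-07]), 'tcp_pos': array([181.6291509 , 518.87019932, 230.7994523 ]), 'orientation': array([ 1.67589324e-01,  9.85856686e-01, -6.01515144e-04, -2.25628089e-04]), 'force': array([-0.54151269,  0.46715336, -0.79401463]), 'moment': array([-0.04067148, -0.00926985,  0.00849843]), 'grip_force': 0.0, 'opening': 85.43579592651226}
```

View pics/top0.png

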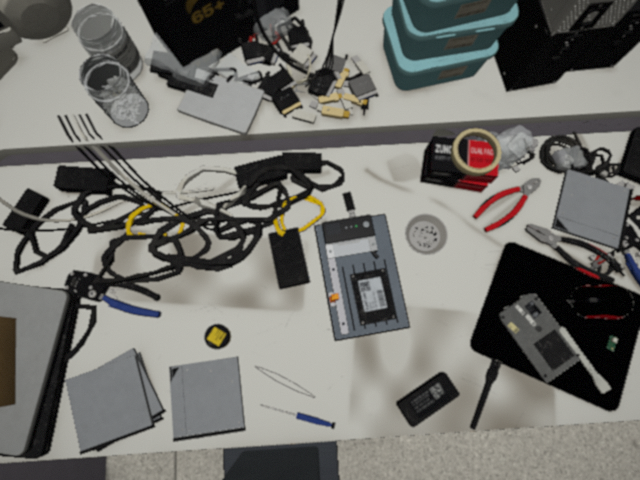

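View pics/scene0.png

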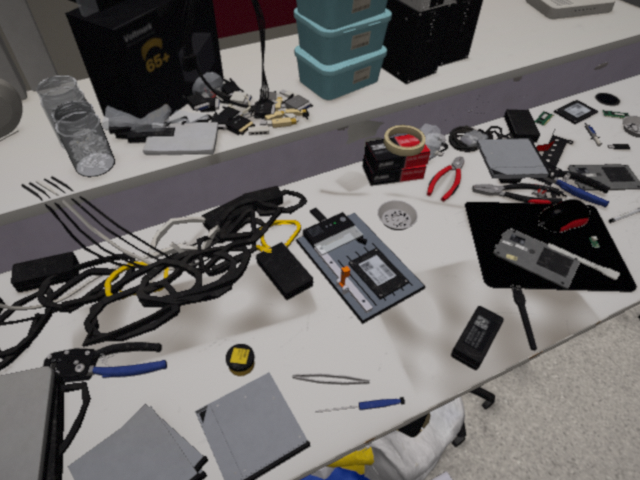

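The top view shows the dock around (362,275), with the head toward (352,228), the orange latch near (334,297) and the drive near (371,297). I'll enlarge both views.

Run:
```python
import cv2,numpy as np
a=cv2.imread("pics/top0.png")[200:350,300:420]; b=cv2.imread("pics/scene0.png")[195:335,285:435]
a=cv2.resize(a,None,fx=4,fy=4,interpolation=cv2.INTER_CUBIC); cv2.imwrite("pics/a.png",a)
b=cv2.resize(b,None,fx=4,fy=4,interpolation=cv2.INTER_CUBIC); cv2.imwrite("pics/b.png",b)
```

```text
(no output)
```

View pics/a.png

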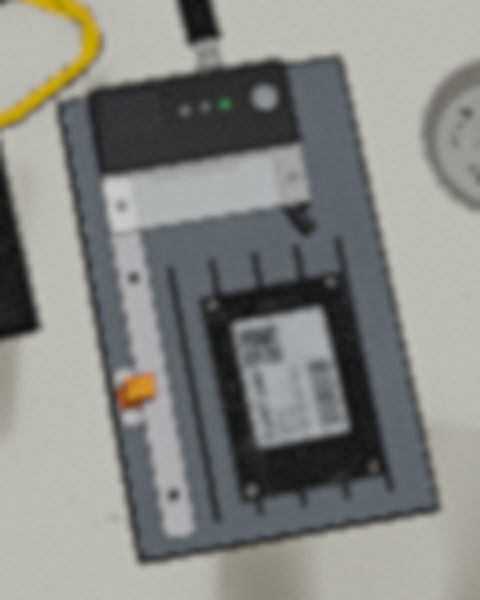

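View pics/b.png

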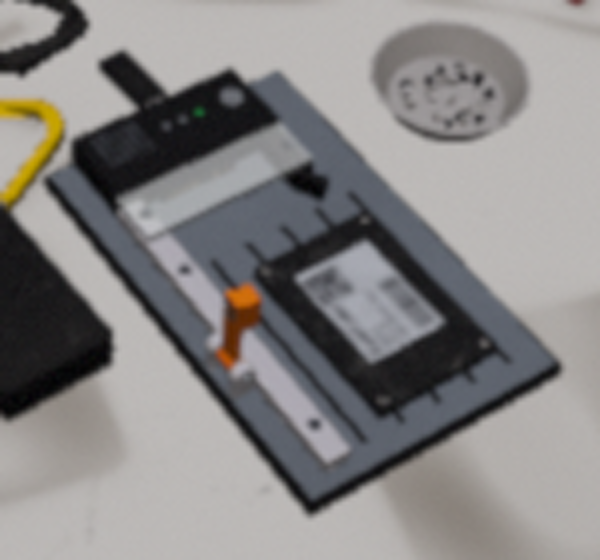

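The crops show these points, in pixels. Top view: deck corners (62,103), (340,58), (438,508), (140,562); drive corners (204,299), (345,275), (386,472), (244,508). Scene view: deck corners (45,180), (277,72), (560,368), (312,508). The latch is near upright. Next I fit the poses.

```bash
cat > h.py <<'E'
import numpy as np, cv2
from station import manip
from scipy.optimize import least_squares
def proj(n,P):
    c=manip.camera_params(n); T=np.linalg.inv(c["pose"]); q=np.atleast_2d(P)@T[:3,:3].T+T[:3,3]
    return np.c_[c["fx"]*q[:,0]/-q[:,2]+c["cx"], c["fy"]*-q[:,1]/-q[:,2]+c["cy"]]
def xf(p,L):  # planar pose x,y,yaw
    L=np.array(L,float);c,s=np.cos(p[2]),np.sin(p[2]); return np.c_[L[:,0]*c-L[:,1]*s+p[0],L[:,0]*s+L[:,1]*c+p[1],L[:,2]]
def fit(obs,L,g):
    f=lambda p:np.concatenate([(proj(n,xf(p,L))-o).ravel() for n,o in obs.items()])
    r=least_squares(f,g,x_scale=[100,100,1],loss="soft_l1"); return r.x,np.abs(r.fun).max()
E
cat > fit0.py <<'E'
from h import *
A=lambda l:np.array(l)/4+[300,200]-.375
B=lambda l:np.array(l)/4+[285,195]-.375
D=[[48,29,14],[48,-119,14],[-184,-119,14],[-184,29,14]]
o={"top":A([(62,103),(340,58),(438,508),(140,562)]),"scene":B([(45,180),(277,72),(560,368),(312,508)])}
S=[[50,35,21],[50,-35,21],[-50,-35,21],[-50,35,21]]  # x along length
q={"top":A([(204,299),(345,275),(386,472),(244,508)]),"scene":B([(255,268),(367,215),(497,348),(383,414)])}
for nm,ob,L in(("dock",o,D),("ssd",q,S)):
    for k in(["top"],["scene"],["top","scene"]):
        p,e=fit({n:ob[n] for n in k},L,[450,-180,0.1]); print(nm,k,p.round(3),round(e,2))
        if nm=="dock":d=p
    if nm=="ssd":
        c,s=np.cos(d[2]),np.sin(d[2]);v=p[:2]-d[:2];print("ssd in dock",v@[c,s],v@[-s,c],p[2]-d[2])
# latch tip in dock frame for angles
for a in(-.4,-.2,0):
    t=xf(d,[[-107,20-42*-np.sin(a)*-1,14+13.5+42*np.cos(a)]]); print(a,(proj("top",t)-[300,200])*4,(proj("scene",t)-[285,195])*4)
E
python3 fit0.py
```

```text
dock ['top'] [ 5.98537e+02 -1.75502e+02  1.12000e-01] 2.08
dock ['scene'] [ 5.96445e+02 -1.76040e+02  1.12000e-01] 1.7
dock ['top', 'scene'] [ 5.97325e+02 -1.75950e+02  1.11000e-01] 1.85
ssd ['top'] [ 4.90790e+02 -2.47811e+02  1.15000e-01] 1.78
ssd ['scene'] [ 4.91537e+02 -2.48282e+02  1.20000e-01] 1.08
ssd ['top', 'scene'] [ 4.91157e+02 -2.47997e+02  1.19000e-01] 1.5
ssd in dock -113.51178573318444 -59.81219460669466 0.007356420877158709
-0.4 [[ 94.57027001 396.66711943]] [[201.25139539 326.05091016]]
-0.2 [[112.10006297 393.01231973]] [[216.56979589 314.96181746]]
0 [[130.32309194 389.61794163]] [[232.26082675 305.86923389]]
```

```bash
cat >> h.py <<'E'
from scipy.spatial.transform import Rotation as R
DOCK=[597.3,-176,.111]
def go(x,y,z,yaw=0):
    "dock-frame TCP target (z over deck), tool y at yaw from dock x, tool down -> shift, turn normalised in present tool frame"
    s=manip.state(); r=R.from_quat(s["orientation"]); w=xf(DOCK,[[x,y,z+14]])[0]
    a=DOCK[2]+yaw; ty=np.array([np.cos(a),np.sin(a),0]); tz=np.array([0,0,-1.]); q=R.from_matrix(np.c_[np.cross(ty,tz),ty,tz])
    print("shift",(r.inv().apply(w-s["tcp_pos"])/800).round(4),"turn",((r.inv()*q).as_rotvec()/(np.pi/4)).round(3))
def here():
    s=manip.state(); c,n=np.cos(DOCK[2]),np.sin(DOCK[2]); v=s["tcp_pos"][:2]-DOCK[:2]
    print("t",round(s["t"],2),"dock",round(v@[c,n],1),round(v@[-n,c],1),round(s["tcp_pos"][2]-14,1),"F dock",round(s["force"][:2]@[c,n],2),round(s["force"][:2]@[-n,c],2),round(s["force"][2],2),"open",s["opening"],"j",s["joints"].round(2))
E
cat >> fit0.py <<'E'
print((proj("top",xf(d,D))-o["top"]).round(1).tolist(),(proj("scene",xf(d,D))-o["scene"]).round(1).tolist())
X=[[-174,0,24],[-28,0,24],[-174,14,24],[0,14,33],[0,-72,33],[-28,-84.5,28]]
print("top",((proj("top",xf(d,X))-[300,200])*4).round().tolist());print("scene",((proj("scene",xf(d,X))-[285,195])*4).round().tolist())
here();go(-113,-125,120)
E
python3 fit0.py|tail -8
```

```text
-0.4 [[ 94.57027001 396.66711943]] [[201.25139539 326.05091016]]
-0.2 [[112.10006297 393.01231973]] [[216.56979589 314.96181746]]
0 [[130.32309194 389.61794163]] [[232.26082675 305.86923389]]
[[-1.8, -0.5], [1.0, -1.4], [1.9, 1.5], [-0.4, 1.8]] [[-1.5, -0.9], [-0.1, -1.1], [1.4, -0.3], [-0.6, 0.8]]
top [[195.0, 535.0], [138.0, 233.0], [166.0, 540.0], [100.0, 178.0], [274.0, 148.0], [310.0, 202.0]]
scene [[349.0, 451.0], [168.0, 237.0], [324.0, 466.0], [113.0, 199.0], [257.0, 131.0], [309.0, 163.0]]
t 0.1 dock -336.1 736.6 216.8 F dock -0.49 0.52 -0.79 open 85.43579592651226 j [ 1.02  0.38  1.3  -0.    1.46 -0.22]
shift [-0.7178 -0.85    0.1219] turn [-2.00e-03  1.00e-03  1.43e+00]
```

Emit:
servo_tool:
  series:
    - [[-0.03,-0.036,0],[0,0,0.14],255]
    - [[-0.06,-0.072,0],[0,0,0.28],255]
    - [[-0.09,-0.108,0],[0,0,0.42],255]
    - [[-0.12,-0.144,0],[0,0,0.56],255]
    - [[-0.15,-0.18,0],[0,0,0.7],255]
  squeeze: 20

```text
t: 0.52
tcp_pos: [247.3, 341.8, 231.0]
orientation: [0.431, 0.902, -0.0, -0.0]
force: [1.6, 0.5, 0.1]
opening: 25.5
grip_force: 0.0
```

```bash
python3 -c "
from h import *
here();go(-113,-125,120)"
```

```text
t 0.52 dock -290.4 553.4 217.0 F dock 1.63 0.29 0.08 open 25.49787436864975 j [ 0.66  0.15  1.62 -0.    1.37 -0.02]
shift [-0.8341 -0.2695  0.1215] turn [-0.001  0.     0.724]
```

Emit:
servo_tool:
  series:
    - [[-0.046,-0.014,0.003],[0,0,0.145],255]
    - [[-0.09,-0.028,0.006],[0,0,0.29],255]
    - [[-0.135,-0.043,0.009],[0,0,0.435],255]
    - [[-0.18,-0.057,0.012],[0,0,0.58],255]
    - [[-0.225,-0.072,0.015],[0,0,0.724],255]

```text
t: 0.93
tcp_pos: [316.6, 166.0, 219.2]
orientation: [0.667, 0.745, 0.0, 0.0]
force: [1.4, 0.5, -0.1]
opening: -0.3
grip_force: 0.0
```

```bash
python3 -c "
from h import *
here();go(-113,-125,120)"
```

```text
t 0.93 dock -241.1 371.0 205.2 F dock 1.42 0.38 -0.07 open -0.2904522813063137 j [0.15 0.05 1.78 0.   1.31 0.04]
shift [-0.6198  0.1605  0.1065] turn [ 0.    -0.    -0.001]
```

Emit:
servo_tool:
  series:
    - [[-0.045,0.011,0.004],[0,0,0],255]
    - [[-0.09,0.022,0.008],[0,0,0],255]
    - [[-0.135,0.033,0.012],[0,0,0],255]
    - [[-0.18,0.045,0.016],[0,0,0],255]
    - [[-0.225,0.057,0.02],[0,0,0],255]

```text
t: 1.35
tcp_pos: [382.7, -7.8, 203.1]
orientation: [0.665, 0.747, 0.0, -0.0]
force: [1.1, 1.3, 0.0]
opening: -0.2
grip_force: 0.0
```

Emit:
servo_tool:
  series:
    - [[-0.045,0.011,0.004],[0,0,0],255]
    - [[-0.09,0.022,0.008],[0,0,0],255]
    - [[-0.135,0.033,0.012],[0,0,0],255]
    - [[-0.18,0.045,0.016],[0,0,0],255]
    - [[-0.225,0.057,0.02],[0,0,0],255]

```text
t: 1.77
tcp_pos: [448.8, -181.3, 186.9]
orientation: [0.665, 0.747, 0.0, -0.0]
force: [0.1, 0.5, 0.3]
opening: -0.1
grip_force: 0.0
```

Emit:
servo_tool:
  series:
    - [[-0.045,0.011,0.01],[0,0,0],255]
    - [[-0.09,0.022,0.025],[0,0,0],255]
    - [[-0.13,0.033,0.04],[0,0,0],255]
    - [[-0.17,0.045,0.066],[0,0,0],255]
    - [[-0.17,0.0466,0.066],[0,0,0],255]

```text
t: 2.18
tcp_pos: [501.3, -314.3, 129.6]
orientation: [0.666, 0.746, -0.0, -0.002]
force: [-0.6, 0.6, -0.5]
opening: 0.2
grip_force: 0.0
```

```bash
python3 -c "
from h import *
here();go(-113,-125,20)
cv2.imwrite('pics/c.png',cv2.resize(manip.camera('scene')[170:345,250:470],None,fx=3.6,fy=3.4,interpolation=cv2.INTER_CUBIC))"
```

```text
t 2.18 dock -110.8 -126.8 115.6 F dock -0.49 0.69 -0.5 open 0.16331807184491912 j [-0.76  0.54  1.33 -0.    1.27 -0.87]
shift [ 0.0019 -0.0024  0.1196] turn [-0.005 -0.004  0.001]
```

View pics/c.png

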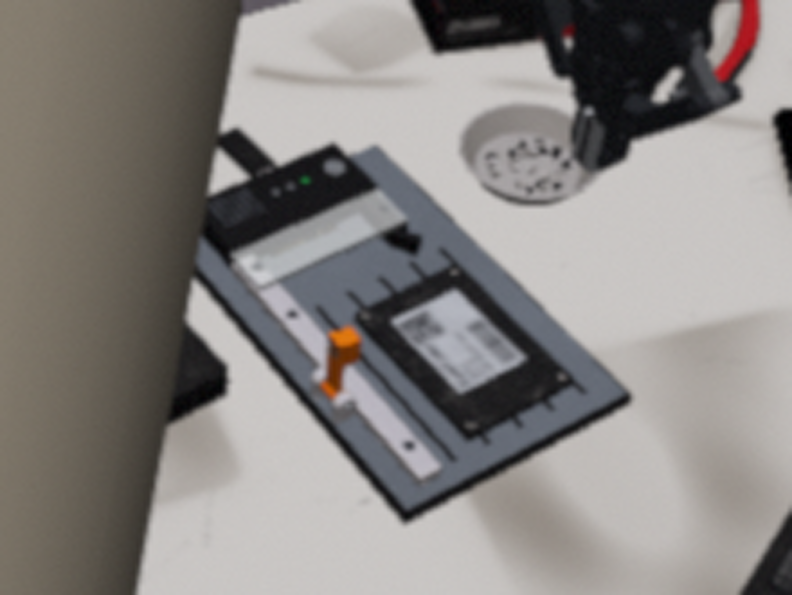

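The fingers hang shut beside the open side of the deck, clear of the dish. Now I descend.

Emit:
servo_tool:
  series:
    - [[0.002,-0.002,0.03],[-0.005,-0.004,0],255]
    - [[0.002,-0.002,0.065],[-0.005,-0.004,0],255]
    - [[0.002,-0.002,0.1],[-0.005,-0.004,0],255]
    - [[0.002,-0.002,0.13],[-0.005,-0.004,0],255]
    - [[0.002,-0.002,0.13],[-0.005,-0.004,0],255]

```text
t: 2.65
tcp_pos: [497.7, -306.5, 26.9]
orientation: [0.665, 0.747, 0.001, -0.001]
force: [-1.9, 0.3, -0.7]
opening: 0.2
grip_force: 0.0
```

```bash
python3 -c "
from h import *
here();go(-113,-113,2.5)"
```

```text
t 2.65 dock -113.4 -118.6 12.9 F dock -1.82 0.55 -0.68 open 0.1603922779620014 j [-0.75  0.66  1.46  0.    1.02 -0.87]
shift [0.007  0.0005 0.013 ] turn [-0.001 -0.004  0.006]
```

Emit:
servo_tool:
  series:
    - [[0,0,0.006],[0,0,0],255]
    - [[0,0,0.012],[0,0,0],255]
    - [[0.004,0,0.013],[0,0,0],255]
    - [[0.008,0,0.013],[0,0,0],255]
    - [[0.011,0,0.013],[0,0,0],255]

```text
t: 3.07
tcp_pos: [498.9, -299.8, 21.0]
orientation: [0.665, 0.747, 0.0, 0.003]
force: [-0.9, -0.3, -0.2]
opening: 0.1
grip_force: 0.0
```

Emit:
servo_tool:
  series:
    - [[0.004,0,0],[0,0,0],255]
    - [[0.008,0,0],[0,0,0],255]
    - [[0.012,0,0],[0,0,0],255]
    - [[0.015,0,0],[0,0,0],255]
    - [[0.015,0,0],[0,0,0],255]

```text
t: 3.48
tcp_pos: [497.3, -287.8, 20.2]
orientation: [0.665, 0.747, 0.0, 0.003]
force: [0.6, -0.5, 0.2]
opening: 0.2
grip_force: 0.1
```

```bash
python3 -c "
from h import *
here();go(-113,-82,2.5)
cv2.imwrite('pics/d.png',cv2.resize(manip.camera('scene')[170:345,250:470],None,fx=3.6,fy=3.4,interpolation=cv2.INTER_CUBIC))"
```

```text
t 3.48 dock -111.8 -100.0 6.2 F dock 0.59 -0.55 0.2 open 0.22584417321213682 j [-0.73  0.65  1.5   0.    0.98 -0.85]
shift [ 0.0225 -0.0014  0.0046] turn [0.005 0.004 0.006]
```

View pics/d.png

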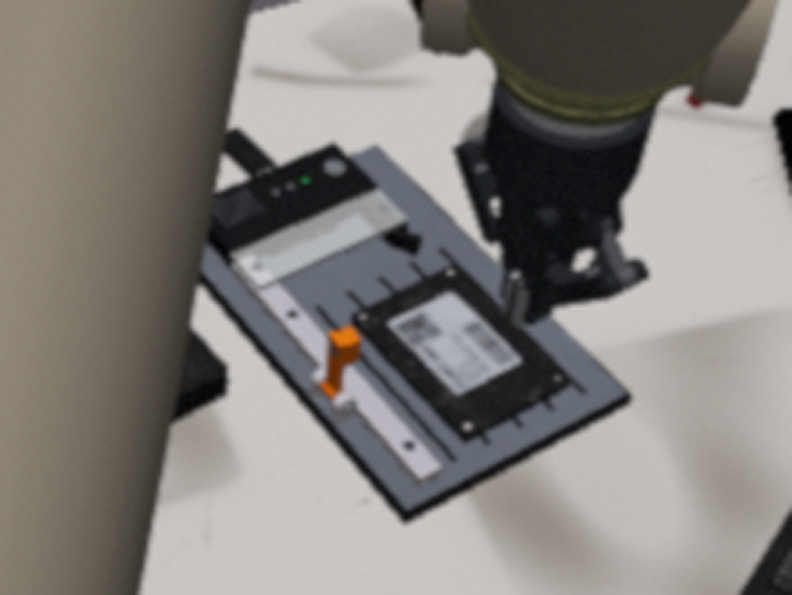

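The tip is 6 mm above the deck, because the earlier readings were taken before the arm had settled. I'll back off, lower it, and then push.

Emit:
servo_tool:
  series:
    - [[-0.006,0,0],[0,0,0],255]
    - [[-0.012,0,0],[0,0,0],255]
    - [[-0.012,0,0.0025],[0.005,0.004,0],255]
    - [[-0.012,-0.001,0.005],[0.005,0.004,0.006],255]
    - [[-0.012,-0.001,0.005],[0.005,0.004,0.006],255]

```text
t: 3.95
tcp_pos: [497.2, -297.8, 15.4]
orientation: [0.667, 0.745, 0.0, -0.001]
force: [-0.5, 0.2, -0.2]
opening: 0.4
grip_force: 0.0
```

Emit:
servo_tool:
  series:
    - [[0,0,0],[0,0,0],255]
    - [[0,0,0],[0,0,0],255]
    - [[0.004,0,0],[0,0,0],255]
    - [[0.008,0,0],[0,0,0],255]
    - [[0.01,0,0],[0,0,0],255]

```text
t: 4.37
tcp_pos: [496.6, -289.3, 16.1]
orientation: [0.667, 0.745, 0.0, -0.0]
force: [-0.7, -0.2, 0.2]
opening: -0.1
grip_force: 0.2
```

```bash
python3 -c "
from h import *
here();go(-113,-82,2.5)"
```

```text
t 4.37 dock -112.6 -101.5 2.1 F dock -0.75 -0.07 0.15 open -0.12922421859192665 j [-0.73  0.66  1.5   0.    0.98 -0.84]
shift [ 0.0243 -0.0005 -0.0004] turn [-0. -0.  0.]
```

Good height. Now a slow push toward the rail, stopping just short of it.

Emit:
servo_tool:
  series:
    - [[0.003,0,0],[0,0,0],255]
    - [[0.006,0,0],[0,0,0],255]
    - [[0.009,0,0],[0,0,0],255]
    - [[0.012,0,0],[0,0,0],255]
    - [[0.015,0,0],[0,0,0],255]

```text
t: 4.78
tcp_pos: [495.4, -277.8, 16.1]
orientation: [0.667, 0.745, -0.0, 0.0]
force: [0.1, 0.3, 0.7]
opening: 0.3
grip_force: 0.3
```

Emit:
servo_tool:
  series:
    - [[0.002,0,0],[0,0,0],255]
    - [[0.004,0,0],[0,0,0],255]
    - [[0.005,0,0],[0,0,0],255]
    - [[0.006,0,0],[0,0,0],255]
    - [[0.006,0,0],[0,0,0],255]

```text
t: 5.2
tcp_pos: [494.8, -273.1, 16.1]
orientation: [0.667, 0.745, 0.0, -0.0]
force: [0.1, 0.2, 0.5]
opening: 0.2
grip_force: 0.0
```

```bash
python3 -c "
from h import *
here();go(-113,-82,2.5)
cv2.imwrite('pics/e.png',cv2.resize(manip.camera('scene')[210:335,290:440],None,fx=5.2,fy=4.8,interpolation=cv2.INTER_CUBIC))"
```

```text
t 5.2 dock -112.6 -85.1 2.1 F dock 0.15 0.23 0.46 open 0.24409592875292632 j [-0.71  0.65  1.53  0.    0.96 -0.82]
shift [ 0.0039 -0.0005 -0.0005] turn [-0. -0. -0.]
```

View pics/e.png

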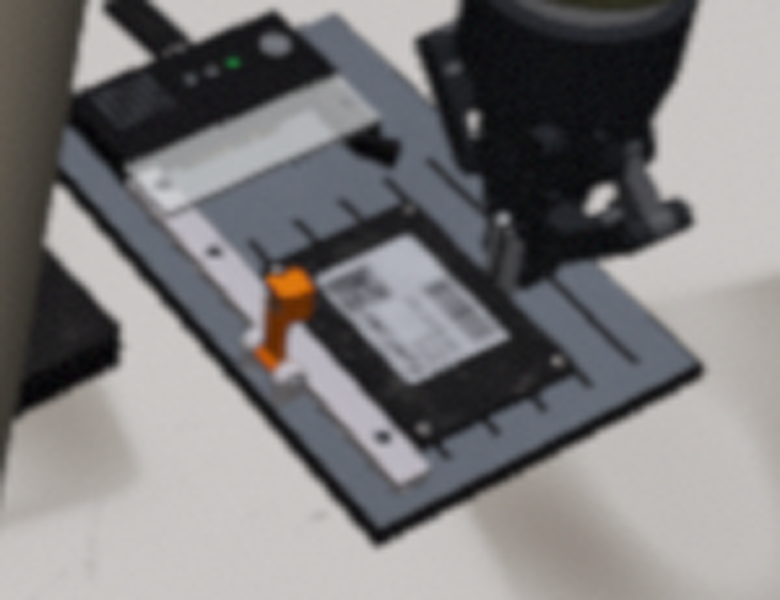

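The drive is square to the rail with a few mm left (near corner about (425,440), rail edge about (405,440)). I'll creep until the force rises.

Emit:
servo_tool:
  series:
    - [[0.001,0,0],[0,0,0],255]
    - [[0.002,0,0],[0,0,0],255]
    - [[0.003,0,0],[0,0,0],255]
    - [[0.004,0,0],[0,0,0],255]
    - [[0.004,0,0],[0,0,0],255]

```text
t: 5.67
tcp_pos: [494.4, -269.8, 16.1]
orientation: [0.667, 0.745, 0.0, -0.0]
force: [-0.7, -0.2, 0.1]
opening: 0.0
grip_force: 0.0
```

Emit:
servo_tool:
  series:
    - [[0.0005,0,0],[0,0,0],255]
    - [[0.001,0,0],[0,0,0],255]
    - [[0.0015,0,0],[0,0,0],255]
    - [[0.002,0,0],[0,0,0],255]
    - [[0.002,0,0],[0,0,0],255]

```text
t: 6.08
tcp_pos: [494.4, -268.7, 16.2]
orientation: [0.667, 0.745, -0.0, 0.0]
force: [-0.7, -2.7, -1.4]
opening: 0.1
grip_force: 1.1
```

```bash
python3 -c "
from h import *
here()"
```

```text
t 6.08 dock -112.5 -80.8 2.2 F dock -1.01 -2.57 -1.44 open 0.13702916685817074 j [-0.71  0.64  1.54 -0.    0.96 -0.82]
```

Contact, where the geometry predicted it (−81). One more small press to square the drive up.

Emit:
servo_tool:
  series:
    - [[0.0005,0,0],[0,0,0],255]
    - [[0.001,0,0],[0,0,0],255]
    - [[0.0015,0,0],[0,0,0],255]
    - [[0.0015,0,0],[0,0,0],255]
    - [[0.0015,0,0],[0,0,0],255]

```text
t: 6.5
tcp_pos: [494.4, -268.6, 16.4]
orientation: [0.667, 0.745, -0.001, 0.001]
force: [-0.8, -8.3, -1.3]
opening: 0.1
grip_force: 3.5
```

```bash
python3 -c "
from h import *
here()"
```

```text
t 6.5 dock -112.5 -80.6 2.4 F dock -1.7 -8.13 -1.25 open 0.11145089720011121 j [-0.71  0.64  1.54 -0.    0.96 -0.82]
```

Firmly on the rail (8 N). Now back off, lift over and go round behind the drive.

Emit:
servo_tool:
  series:
    - [[-0.005,0,0],[0,0,0],255]
    - [[-0.02,0,0],[0,0,0],255]
    - [[-0.03,0,-0.01],[0,0,0],255]
    - [[-0.03,-0.02,-0.04],[0,0,0],255]
    - [[-0.03,-0.06,-0.05],[0,0,0],255]

```text
t: 6.92
tcp_pos: [451.2, -297.9, 57.9]
orientation: [0.666, 0.746, 0.0, 0.002]
force: [-0.0, -0.2, 0.2]
opening: 0.2
grip_force: 0.0
```

Emit:
servo_tool:
  series:
    - [[0.03,-0.03,0],[0,0,0],255]
    - [[0.06,-0.045,0],[0,0,0],255]
    - [[0.086,-0.045,0.01],[0,0,0],255]
    - [[0.086,-0.045,0.02],[0,0,0],255]
    - [[0.086,-0.045,0.02],[0,0,0],255]

```text
t: 7.33
tcp_pos: [405.4, -231.6, 39.2]
orientation: [0.667, 0.745, 0.0, -0.001]
force: [-0.6, 0.5, -0.3]
opening: 0.1
grip_force: 0.0
```

```bash
python3 -c "
from h import *
cv2.imwrite('pics/f.png',np.vstack([cv2.resize(manip.camera('scene')[210:335,290:440],None,fx=3.7,fy=2.4,interpolation=cv2.INTER_CUBIC),cv2.resize(manip.camera('top')[200:350,290:440],None,fx=3.7,fy=2,interpolation=cv2.INTER_CUBIC)]))
here();go(-195,-35,2.5)"
```

```text
t 7.43 dock -196.2 -35.5 26.0 F dock 0.7 0.12 -0.02 open 0.08465539737792306 j [-0.77  0.49  1.79  0.    0.86 -0.89]
shift [0.0006 0.0014 0.0294] turn [ 0.  0. -0.]
```

View pics/f.png

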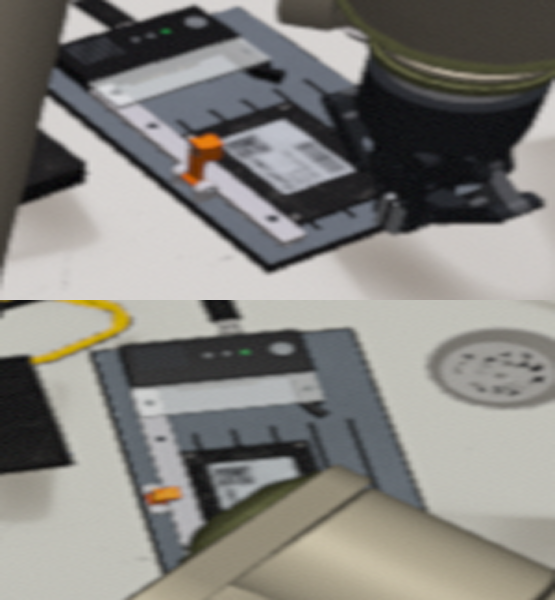

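The drive lies flush along the rail. I lower behind it and start the slide.

Emit:
servo_tool:
  series:
    - [[0,0.001,0.01],[0,0,0],255]
    - [[0,0.001,0.02],[0,0,0],255]
    - [[0,0.001,0.029],[0,0,0],255]
    - [[0,0.001,0.029],[0,0,0],255]
    - [[0,0.004,0.029],[0,0,0],255]

```text
t: 7.85
tcp_pos: [408.5, -231.5, 16.2]
orientation: [0.667, 0.745, 0.0, -0.001]
force: [0.2, 0.6, -0.6]
opening: 0.2
grip_force: 0.0
```

Emit:
servo_tool:
  series:
    - [[0,0.004,0],[0,0,0],255]
    - [[0,0.008,0],[0,0,0],255]
    - [[0,0.012,0],[0,0,0],255]
    - [[0,0.016,0],[0,0,0],255]
    - [[0,0.02,0],[0,0,0],255]

```text
t: 8.27
tcp_pos: [425.3, -229.9, 17.1]
orientation: [0.667, 0.745, -0.0, 0.0]
force: [0.6, -0.5, 0.3]
opening: -0.1
grip_force: 0.0
```

Emit:
servo_tool:
  series:
    - [[0,0.005,0],[0,0,0],255]
    - [[0,0.01,0],[0,0,0],255]
    - [[0,0.015,0],[0,0,0],255]
    - [[0,0.02,0],[0,0,0],255]
    - [[0,0.025,0],[0,0,0],255]

```text
t: 8.68
tcp_pos: [445.0, -227.6, 16.9]
orientation: [0.667, 0.745, -0.0, -0.0]
force: [-0.5, 0.1, 1.5]
opening: 0.0
grip_force: 0.4
```

```bash
python3 -c "
from h import *
here()"
```

```text
t 8.68 dock -157.0 -34.4 2.9 F dock -0.47 0.19 1.53 open 0.0445866290755716 j [-0.71  0.57  1.72 -0.    0.85 -0.82]
```

Emit:
servo_tool:
  series:
    - [[0,0.005,0],[0,0,0],255]
    - [[0,0.01,0],[0,0,0],255]
    - [[0,0.015,0],[0,0,0],255]
    - [[0,0.02,0],[0,0,0],255]
    - [[0,0.023,0],[0,0,0],255]

```text
t: 9.1
tcp_pos: [463.5, -225.6, 16.9]
orientation: [0.667, 0.745, 0.0, 0.0]
force: [-0.2, -0.2, 1.3]
opening: 0.1
grip_force: 0.4
```

Emit:
servo_tool:
  series:
    - [[0,0.003,0],[0,0,0],255]
    - [[0,0.006,0],[0,0,0],255]
    - [[0,0.008,0],[0,0,0],255]
    - [[0,0.01,0],[0,0,0],255]
    - [[0,0.012,0],[0,0,0],255]

```text
t: 9.52
tcp_pos: [472.6, -224.5, 16.9]
orientation: [0.667, 0.745, 0.0, -0.0]
force: [-1.0, -0.7, 0.8]
opening: -0.2
grip_force: 0.2
```

```bash
python3 -c "
from h import *
here()
cv2.imwrite('pics/g.png',np.vstack([cv2.resize(manip.camera('scene')[210:335,290:440],None,fx=4,fy=2.4,interpolation=cv2.INTER_CUBIC),cv2.resize(manip.camera('top')[200:350,290:440],None,fx=4,fy=2,interpolation=cv2.INTER_CUBIC)]))"
```

```text
t 9.52 dock -129.3 -34.4 2.9 F dock -1.04 -0.56 0.81 open -0.15874355432926635 j [-0.67  0.6   1.65  0.    0.89 -0.78]
```

View pics/g.png

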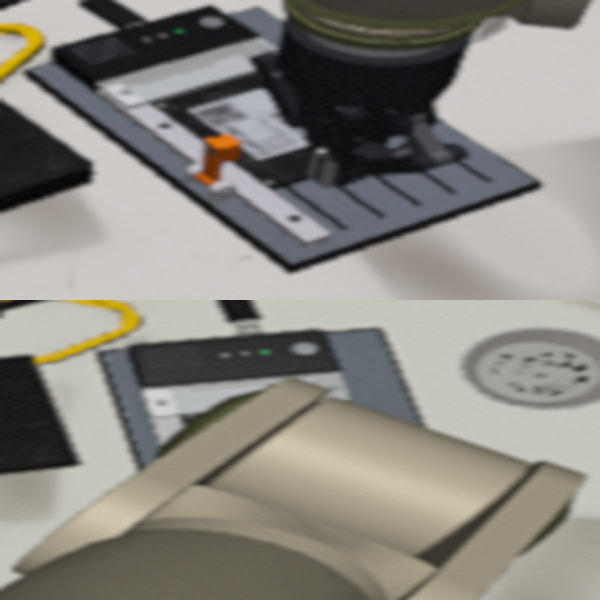

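The drive is square on the rail with its front end just reaching the hood. I continue in small steps, watching the force.

Emit:
servo_tool:
  series:
    - [[0,0.002,0],[0,0,0],255]
    - [[0,0.004,0],[0,0,0],255]
    - [[0,0.006,0],[0,0,0],255]
    - [[0,0.007,0],[0,0,0],255]
    - [[0,0.008,0],[0,0,0],255]

```text
t: 10.03
tcp_pos: [479.0, -223.8, 16.9]
orientation: [0.667, 0.745, -0.0, -0.0]
force: [0.1, -1.0, -0.4]
opening: 0.1
grip_force: 0.3
```

Emit:
servo_tool:
  series:
    - [[0,0.001,0],[0,0,0],255]
    - [[0,0.002,0],[0,0,0],255]
    - [[0,0.003,0],[0,0,0],255]
    - [[0,0.004,0],[0,0,0],255]
    - [[0,0.005,0],[0,0,0],255]

```text
t: 10.45
tcp_pos: [482.9, -223.4, 16.9]
orientation: [0.667, 0.745, 0.0, 0.0]
force: [-0.8, -0.3, -0.8]
opening: 0.2
grip_force: 0.2
```

```bash
python3 -c "
from h import *
here()"
```

```text
t 10.45 dock -118.9 -34.5 2.9 F dock -0.81 -0.25 -0.76 open 0.22320343866714273 j [-0.66  0.61  1.63  0.    0.91 -0.77]
```

Emit:
servo_tool:
  series:
    - [[0,0.001,0],[0,0,0],255]
    - [[0,0.002,0],[0,0,0],255]
    - [[0,0.003,0],[0,0,0],255]
    - [[0,0.004,0],[0,0,0],255]
    - [[0,0.004,0],[0,0,0],255]

```text
t: 10.87
tcp_pos: [486.2, -223.1, 16.9]
orientation: [0.667, 0.745, 0.0, 0.0]
force: [0.2, -0.3, 0.5]
opening: -0.3
grip_force: 0.0
```

Emit:
servo_tool:
  series:
    - [[0,0.0005,0],[0,0,0],255]
    - [[0,0.001,0],[0,0,0],255]
    - [[0,0.0015,0],[0,0,0],255]
    - [[0,0.002,0],[0,0,0],255]
    - [[0,0.002,0],[0,0,0],255]

```text
t: 11.28
tcp_pos: [487.7, -222.9, 16.9]
orientation: [0.667, 0.745, 0.0, 0.0]
force: [-1.0, -0.9, -1.5]
opening: 0.0
grip_force: 0.1
```

```bash
python3 -c "
from h import *
here()"
```

```text
t 11.28 dock -114.1 -34.5 2.9 F dock -1.12 -0.77 -1.54 open 0.04429824001007756 j [-0.65  0.61  1.62  0.    0.91 -0.76]
```

Emit:
servo_tool:
  series:
    - [[0,0.0005,0],[0,0,0],255]
    - [[0,0.001,0],[0,0,0],255]
    - [[0,0.0015,0],[0,0,0],255]
    - [[0,0.002,0],[0,0,0],255]
    - [[0,0.002,0],[0,0,0],255]

```text
t: 11.7
tcp_pos: [489.3, -222.7, 16.9]
orientation: [0.667, 0.745, 0.0, 0.0]
force: [-1.1, 0.0, 0.4]
opening: -0.1
grip_force: 0.1
```

Emit:
servo_tool:
  series:
    - [[0,0.0005,0],[0,0,0],255]
    - [[0,0.001,0],[0,0,0],255]
    - [[0,0.0015,0],[0,0,0],255]
    - [[0,0.002,0],[0,0,0],255]
    - [[0,0.002,0],[0,0,0],255]

```text
t: 12.12
tcp_pos: [490.9, -222.5, 16.9]
orientation: [0.667, 0.745, 0.0, 0.0]
force: [0.3, -0.6, -0.0]
opening: 0.1
grip_force: 0.1
```

```bash
python3 -c "
from h import *
here()"
```

```text
t 12.12 dock -110.9 -34.5 2.9 F dock 0.24 -0.68 -0.02 open 0.0706411868577413 j [-0.65  0.61  1.61  0.    0.92 -0.76]
```

Emit:
servo_tool:
  series:
    - [[0,0.0005,0],[0,0,0],255]
    - [[0,0.001,0],[0,0,0],255]
    - [[0,0.0015,0],[0,0,0],255]
    - [[0,0.002,0],[0,0,0],255]
    - [[0,0.002,0],[0,0,0],255]

```text
t: 12.53
tcp_pos: [492.5, -222.4, 16.9]
orientation: [0.667, 0.745, 0.0, 0.0]
force: [-0.2, -0.4, -0.5]
opening: -0.2
grip_force: 0.1
```

Emit:
servo_tool:
  series:
    - [[0,0.0005,0],[0,0,0],255]
    - [[0,0.001,0],[0,0,0],255]
    - [[0,0.0015,0],[0,0,0],255]
    - [[0,0.002,0],[0,0,0],255]
    - [[0,0.002,0],[0,0,0],255]

```text
t: 12.95
tcp_pos: [494.1, -222.2, 16.9]
orientation: [0.667, 0.745, 0.0, 0.0]
force: [0.2, 0.8, -0.1]
opening: 0.0
grip_force: 0.1
```

```bash
python3 -c "
from h import *
here()"
```

```text
t 12.95 dock -107.7 -34.5 2.9 F dock 0.24 0.82 -0.11 open 0.038004343138855104 j [-0.64  0.62  1.6   0.    0.92 -0.75]
```

Emit:
servo_tool:
  series:
    - [[0,0.0005,0],[0,0,0],255]
    - [[0,0.001,0],[0,0,0],255]
    - [[0,0.0015,0],[0,0,0],255]
    - [[0,0.002,0],[0,0,0],255]
    - [[0,0.002,0],[0,0,0],255]

```text
t: 13.37
tcp_pos: [495.7, -222.0, 16.9]
orientation: [0.667, 0.745, 0.0, 0.0]
force: [-0.2, -0.1, 0.4]
opening: -0.0
grip_force: 0.1
```

```bash
python3 -c "
from h import *
here()
im=manip.camera('scene'); b=cv2.imread('pics/scene0.png')
# label stripe profile: sample deck-frame line y=-35 at z=21, x -140..0
x=np.arange(-130,-20,3.); p=proj('scene',xf(DOCK,np.c_[x,x*0-35,x*0+21])).astype(np.float32)
for y in(-15,-25,-35,-45,-55):
    p=proj('scene',xf(DOCK,np.c_[x,x*0+y,x*0+21])).astype(np.float32)
    print(y,cv2.remap(cv2.cvtColor(im,6),p[:,0],p[:,1],1).ravel().tolist())
x=np.arange(-190,-40,3.);p=proj('scene',xf(DOCK,np.c_[x,x*0-59.8,x*0+21])).astype(np.float32)
print('orig drive centre line, from x -190',cv2.remap(cv2.cvtColor(b,6),p[:,0],p[:,1],1).ravel().tolist())
"
```

```text
t 13.37 dock -106.1 -34.5 2.9 F dock -0.19 -0.1 0.42 open -0.04878140762310835 j [-0.64  0.62  1.6   0.    0.93 -0.75]
-15 [103, 102, 102, 104, 105, 104, 102, 101, 101, 75, 30, 36, 39, 36, 36, 46, 70, 114, 135, 138, 134, 114, 102, 105, 105, 106, 102, 94, 94, 99, 105, 105, 103, 94, 89, 85, 89]
-25 [106, 106, 107, 107, 108, 101, 91, 87, 83, 72, 40, 34, 31, 29, 29, 30, 31, 35, 81, 141, 155, 153, 152, 155, 160, 167, 166, 161, 160, 160, 162, 154, 126, 115, 112, 97, 98]
-35 [103, 98, 96, 97, 96, 59, 24, 30, 49, 65, 63, 51, 46, 53, 46, 31, 34, 36, 71, 148, 159, 159, 162, 159, 166, 174, 173, 173, 175, 178, 176, 156, 135, 130, 139, 136, 112]
-45 [106, 107, 108, 107, 101, 63, 25, 19, 19, 16, 18, 28, 34, 39, 54, 71, 130, 92, 37, 77, 109, 146, 163, 164, 160, 154, 162, 166, 166, 160, 165, 173, 177, 179, 181, 178, 148]
-55 [92, 92, 93, 93, 83, 50, 22, 15, 16, 16, 17, 17, 17, 16, 14, 13, 14, 15, 18, 17, 17, 14, 17, 19, 18, 17, 20, 19, 22, 22, 24, 33, 60, 102, 130, 152, 130]
orig drive centre line, from x -190 [128, 32, 42, 95, 101, 100, 100, 99, 84, 32, 23, 27, 26, 28, 28, 31, 32, 70, 140, 148, 146, 148, 146, 150, 157, 158, 158, 157, 160, 161, 156, 144, 140, 144, 146, 140, 142, 138, 74, 41, 36, 29, 39, 77, 96, 97, 98, 97, 98, 99]
```

The image profile puts the drive's rear at x ≈ −102, so about 2 mm remain.

Emit:
servo_tool:
  series:
    - [[0,0.0005,0],[0,0,0],255]
    - [[0,0.001,0],[0,0,0],255]
    - [[0,0.0015,0],[0,0,0],255]
    - [[0,0.002,0],[0,0,0],255]
    - [[0,0.002,0],[0,0,0],255]

```text
t: 13.83
tcp_pos: [496.6, -221.8, 16.8]
orientation: [0.667, 0.745, -0.0, -0.001]
force: [-3.9, -1.4, 1.7]
opening: 0.3
grip_force: 2.5
```

Emit:
servo_tool:
  series:
    - [[0,0.0005,0],[0,0,0],255]
    - [[0,0.001,0],[0,0,0],255]
    - [[0,0.0015,0],[0,0,0],255]
    - [[0,0.0015,0],[0,0,0],255]
    - [[0,0.0015,0],[0,0,0],255]

```text
t: 14.25
tcp_pos: [496.7, -221.8, 16.8]
orientation: [0.667, 0.745, -0.001, -0.002]
force: [-9.2, -3.4, 4.0]
opening: -0.1
grip_force: 5.2
```

```bash
python3 -c "
from h import *
here()"
```

```text
t 14.25 dock -105.0 -34.4 2.8 F dock -9.57 -2.35 4.02 open -0.06614437547774837 j [-0.64  0.62  1.59 -0.    0.93 -0.75]
```

Home: 9.6 N at the stop. Now back off, rise over the latch and go to its outer side.

Emit:
servo_tool:
  series:
    - [[0,-0.005,0],[0,0,0],255]
    - [[0,-0.02,0],[0,0,0],255]
    - [[0,-0.035,-0.005],[0,0,0],255]
    - [[0,-0.035,-0.04],[0,0,0],255]
    - [[0,-0.035,-0.08],[0,0,0],255]

```text
t: 14.67
tcp_pos: [469.5, -224.2, 80.3]
orientation: [0.667, 0.745, 0.0, -0.002]
force: [1.3, -0.9, 0.5]
opening: 0.2
grip_force: 0.0
```

Emit:
servo_tool:
  series:
    - [[0,0,-0.04],[0,0,0],255]
    - [[0.045,0.01,-0.045],[0,0,0],255]
    - [[0.09,0.02,-0.045],[0,0,0],255]
    - [[0.13,0.03,-0.045],[0,0,0],255]
    - [[0.13,0.03,-0.045],[0,0,0],255]

```text
t: 15.08
tcp_pos: [482.8, -114.0, 117.2]
orientation: [0.665, 0.747, 0.001, -0.0]
force: [-0.1, -0.2, -0.0]
opening: -0.0
grip_force: 0.0
```

```bash
python3 -c "
from h import *
here(); go(-107,65,38)
cv2.imwrite('pics/h.png',np.vstack([cv2.resize(manip.camera('scene')[190:335,260:440],None,fx=4,fy=2.1,interpolation=cv2.INTER_CUBIC),cv2.resize(manip.camera('top')[200:350,270:450],None,fx=4,fy=2,interpolation=cv2.INTER_CUBIC)]))"
```

```text
t 15.08 dock -106.9 74.3 103.2 F dock -0.15 -0.21 -0.01 open -0.019361122216378868 j [-0.47  0.41  1.62  0.    1.11 -0.59]
shift [-0.0117 -0.0002  0.0815] turn [ 0.001 -0.002  0.005]
```

View pics/h.png

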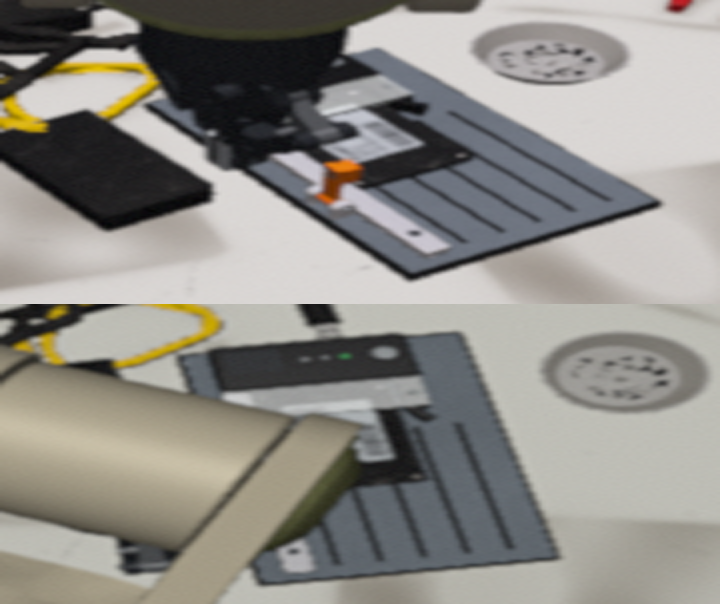

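The drive is seated under the hood and the latch stands nearly upright. I descend behind it.

Emit:
servo_tool:
  series:
    - [[0,0,0.03],[0,0,0],255]
    - [[0,0,0.06],[0,0,0],255]
    - [[0,0,0.08],[0,0,0],255]
    - [[0,0,0.08],[0,0,0],255]
    - [[0,0,0.08],[0,0,0],255]

```text
t: 15.6
tcp_pos: [482.9, -119.7, 52.7]
orientation: [0.667, 0.745, -0.0, -0.0]
force: [0.2, -0.5, 0.9]
opening: 0.0
grip_force: 0.0
```

```bash
python3 -c "
from h import *
here(); 
for a in np.arange(-.2,1.6,.2).tolist()+[1.57]:
    r=36; print(round(a,2),'tcp y,z',round(20-r*np.sin(a)+2*np.cos(a)+11,1),round(13.5+r*np.cos(a)+2*np.sin(a),1))"
```

```text
t 15.6 dock -107.5 68.6 38.7 F dock 0.11 -0.53 0.87 open 0.01854774850672935 j [-0.48  0.51  1.69  0.    0.94 -0.59]
-0.2 tcp y,z 40.1 48.4
0.0 tcp y,z 33.0 49.5
0.2 tcp y,z 25.8 49.2
0.4 tcp y,z 18.8 47.4
0.6 tcp y,z 12.3 44.3
0.8 tcp y,z 6.6 40.0
1.0 tcp y,z 1.8 34.6
1.2 tcp y,z -1.8 28.4
1.4 tcp y,z -4.1 21.6
1.57 tcp y,z -5.0 15.5
```

Emit:
servo_tool:
  series:
    - [[-0.015,0,0],[0,0,0],255]
    - [[-0.03,0,0],[0,0,0],255]
    - [[-0.04,0,0],[0,0,0],255]
    - [[-0.047,0,0],[0,0,0],255]
    - [[-0.053,0,0],[0,0,0],255]

```text
t: 16.02
tcp_pos: [487.9, -162.1, 53.3]
orientation: [0.667, 0.745, 0.0, 0.001]
force: [0.9, 0.7, -0.8]
opening: -0.4
grip_force: 0.6
```

Emit:
servo_tool:
  series:
    - [[-0.005,0,0],[0,0,0],255]
    - [[-0.01,0,0],[0,0,0],255]
    - [[-0.016,0,0],[0,0,0],255]
    - [[-0.022,0,0],[0,0,0],255]
    - [[-0.025,0,0],[0,0,0],255]

```text
t: 16.43
tcp_pos: [489.9, -181.4, 52.9]
orientation: [0.667, 0.745, -0.0, 0.0]
force: [-0.5, 0.9, 0.2]
opening: 0.1
grip_force: 0.4
```

Emit:
servo_tool:
  series:
    - [[-0.003,0,0.002],[0,0,0],255]
    - [[-0.006,0,0.005],[0,0,0],255]
    - [[-0.0085,0,0.009],[0,0,0],255]
    - [[-0.0105,0,0.013],[0,0,0],255]
    - [[-0.0115,0,0.016],[0,0,0],255]

```text
t: 16.85
tcp_pos: [490.9, -190.2, 39.7]
orientation: [0.667, 0.745, -0.0, 0.0]
force: [1.0, -0.6, 0.5]
opening: -0.2
grip_force: 0.4
```

```bash
python3 -c "
from h import *
here(); go(-107.5,-5,16)"
```

```text
t 16.85 dock -107.3 -2.4 25.7 F dock 0.93 -0.67 0.51 open -0.2122189423553278 j [-0.59  0.56  1.63 -0.    0.95 -0.71]
shift [-0.0033 -0.0002  0.0121] turn [ 0.  0. -0.]
```

Emit:
servo_tool:
  series:
    - [[-0.001,0,0.003],[0,0,0],255]
    - [[-0.002,0,0.006],[0,0,0],255]
    - [[-0.003,0,0.009],[0,0,0],255]
    - [[-0.003,0,0.011],[0,0,0],255]
    - [[-0.003,0,0.012],[0,0,0],255]

```text
t: 17.27
tcp_pos: [491.0, -192.4, 30.2]
orientation: [0.667, 0.745, -0.0, -0.0]
force: [0.7, -1.5, -0.3]
opening: -0.1
grip_force: 0.4
```

Emit:
servo_tool:
  series:
    - [[0,0,0.0005],[0,0,0],255]
    - [[0,0,0.001],[0,0,0],255]
    - [[0,0,0.0015],[0,0,0],255]
    - [[0,0,0.0015],[0,0,0],255]
    - [[0,0,0.0015],[0,0,0],255]

```text
t: 17.68
tcp_pos: [491.1, -192.4, 29.5]
orientation: [0.667, 0.745, -0.0, 0.0]
force: [-1.5, -0.6, 3.7]
opening: 0.1
grip_force: 1.8
```

```bash
python3 -c "
from h import *
here()"
```

```text
t 17.68 dock -107.3 -4.5 15.5 F dock -1.56 -0.48 3.69 open 0.10739270296398173 j [-0.6   0.58  1.63 -0.    0.93 -0.71]
```

At the stop: height 15.5 mm as specified, with a 3.7 N reaction. I lift straight up and check by image profile.

Emit:
servo_tool:
  series:
    - [[0,0,0.0008],[0,0,0],255]
    - [[0,0,-0.01],[0,0,0],255]
    - [[0,0,-0.05],[0,0,0],255]
    - [[0,0,-0.1],[0,0,0],255]
    - [[0,0,-0.15],[0,0,0],255]

```text
t: 18.1
tcp_pos: [490.5, -191.8, 150.5]
orientation: [0.667, 0.745, -0.0, -0.001]
force: [1.3, 0.4, 0.4]
opening: 0.4
grip_force: 0.0
```

Emit:
servo_tool:
  series:
    - [[-0.045,-0.03,-0.02],[0,0,0],255]
    - [[-0.09,-0.06,-0.03],[0,0,0],255]
    - [[-0.13,-0.09,-0.03],[0,0,0],255]
    - [[-0.17,-0.12,-0.03],[0,0,0],255]
    - [[-0.17,-0.12,-0.03],[0,0,0],255]

```text
t: 18.52
tcp_pos: [407.9, -343.0, 173.6]
orientation: [0.669, 0.743, -0.001, 0.001]
force: [0.2, 0.0, -0.4]
opening: -0.2
grip_force: 0.0
```

```bash
python3 -c "
from h import *
here()
im=manip.camera('scene')
x=np.arange(-130,-20,3.)
for y in(-12,-30,-45):
    p=proj('scene',xf(DOCK,np.c_[x,x*0+y,x*0+21])).astype(np.float32)
    print(y,cv2.remap(cv2.cvtColor(im,6),p[:,0],p[:,1],1).ravel().tolist())
h=cv2.cvtColor(im,cv2.COLOR_BGR2HSV); m=cv2.inRange(h,(3,150,80),(18,255,255)); m[:, :290]=0; m[:210]=0; m[335:]=0; m[:,440:]=0
v,u=np.nonzero(m); print('orange',len(u),u.min(),u.max(),v.min(),v.max(),u.mean(),v.mean())
print('expected closed corners',proj('scene',xf(DOCK,[[a,b,29.5] for a in(-112.5,-101.5) for b in(20,-26)])).round(1).tolist())
"
```

```text
t 18.52 dock -206.8 -145.0 159.6 F dock 0.22 -0.02 -0.4 open -0.2297385241110085 j [-0.92  0.4   1.44 -0.    1.3  -1.03]
-12 [72, 68, 75, 78, 80, 76, 64, 71, 111, 139, 140, 132, 81, 40, 35, 35, 37, 41, 44, 55, 59, 48, 44, 43, 38, 41, 42, 40, 41, 44, 43, 41, 41, 41, 43, 51, 57]
-30 [76, 78, 81, 82, 79, 76, 76, 79, 96, 112, 111, 105, 64, 34, 32, 31, 31, 34, 71, 150, 162, 158, 164, 166, 175, 185, 185, 184, 186, 188, 186, 167, 135, 120, 115, 97, 92]
-45 [111, 111, 110, 110, 111, 112, 112, 110, 109, 87, 43, 40, 37, 33, 34, 37, 32, 33, 67, 148, 176, 172, 172, 170, 170, 169, 173, 174, 174, 168, 170, 178, 182, 185, 187, 183, 153]
orange 163 339 363 272 286 352.67484662576686 278.90184049079755
expected closed corners [[343.6, 287.0], [363.9, 276.3], [340.1, 282.8], [360.4, 272.3]]
```

Orange spans (339–363, 272–286) in the scene picture, which matches the closed latch. The drive's rear edge is near −101 mm, square and stopped against the connector. Handing in.

```bash
python3 -c "
from station import manip
print(manip.close_job())"
```

```text
the job is handed in; nothing more can be done
None
```

I handed the job in at about 18.5 s with the drive pushed home along the rail until it stopped at about 10 N, the latch folded down to its stop and the hand clear; the hand-in returned no verdict.

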